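# Poke the stuck blue cell out of its yellow holder

## Task

Carry the yellow holder, upright, to the ejector disc, feel for the pin with the hole in its underside and press the holder gently down until it sits flat on the disc and the pin has poked the blue cell up; the disc and its pin must never take more than 35 N. Then, leaving the holder seated on the disc, draw the cell out by its raised end, keep it upright and set it down gently, standing, in the white dish. Leave the wash bottle, the sample jar and the plug board where they are.

Things in the scene. Friction and masses are not known exactly. Their poses are not given: they have to be found in the camera images.
- holder_center (a point): Centre (half-way up) of the loose orange-yellow plastic holder block: 66 mm long (its x axis), 44 mm wide (y), 34 mm high (z up), 0.10 to 0.21 kg, standing on the bench. In the middle of its top is a round recess, 26 mm across and 26 mm deep, holding the cell. Below the recess an 8 mm floor with the access hole.
- holder_hole (a point): Centre of the access hole at the holder's underside (17 mm below holder_center): square, 10 by 10 mm along the holder's x and y, sharp-edged, straight through the 8 mm floor to the cell. Two sprung plungers in the recess wall grip the cell: pushing it up takes roughly 5 to 10 N until it has risen about 9 mm, then they let go and it is loose.
- cell_center (a point): Centre of the blue cylinder cell with steel band and cap: 24 mm diameter, 25 mm high, z up, about 50 g. At first in the holder's recess with its top 1 mm below the holder's top, so it cannot be pinched. With the holder seated on the disc and the pin through its hole, the cell stands about 14 mm proud of the holder, loose, resting on the pin.
- ejector: Ejector: heavy dark steel disc fixed to the bench, 96 mm diameter, 14 mm thick; origin at the centre of its underside on the bench, z up. One upright rigid steel pin rises from its top (see ejector_top).
- ejector_top (a point): Centre of the disc's top face, 14 mm above the bench. The pin: 7 mm diameter, flat end, 23 mm above the disc's top (tip 37 mm above the bench). It is clamped on an eccentric: its axis stands 6 mm from this point, in a horizontal direction that differs every time and that neither this pose nor its yaw tells: find it by feel or by looking.
- dish: Shallow open white plastic dish fixed to the bench: 140 mm (x) by 110 mm (y), 15 mm high, walls and floor 3 mm; origin at the centre of its underside.
- wash_bottle: Bystander: loose white bottle with red cap, 60 mm diameter, 150 mm high; origin at the centre of its underside.
- sample_jar: Bystander: loose clear jar with blue lid, 56 mm diameter, 55 mm high; origin at the centre of its underside.
- plug_board: Bystander: loose orange-yellow double plate, 100 by 80 mm, 18 mm high, with a black round dial to 36 mm high in the middle; origin at the centre of its underside.
Mind the look-alikes: they are no part of the job. What is meant by the dish is not red, and is the larger of those in its own colour.

How it is judged (in metres and radians):
On the way:
1. the holder sits flat on the disc over the pin and the cell has been poked up at least 12 mm (z of holder_center in the frame of ejector between 0.029 and 0.0335 m and horizontal distance between holder_center and ejector below 0.012 m and angle between holder_center's own z axis and vertical below 0.08 rad and z of cell_center in the frame of holder_center between 0.0155 and 0.025 m and horizontal distance between cell_center and holder_center below 0.004 m), for 0.2 s.
At the end, for the whole second after the job is handed in: The holder sits flat (within 2.5 mm, 0.08 rad) on the ejector disc over the pin, within 12 mm of the disc's centre; the cell stands upright (within 0.1 rad) on the floor of the dish; both at rest and released (z of holder_center in the frame of ejector between 0.029 and 0.0335 m and horizontal distance between holder_center and ejector below 0.012 m and angle between holder_center's own z axis and vertical below 0.08 rad and x of cell_center in the frame of dish between -0.057 and 0.057 m and y of cell_center in the frame of dish between -0.042 and 0.042 m and z of cell_center in the frame of dish below 0.018 m and angle between cell_center's own z axis and vertical below 0.1 rad and linear speed of each of cell, holder below 0.02 m/s); the robot touches nothing.
It fails at once if the ejector disc or its pin takes more than 35 N (contact force between anything else and ejector above 35 N).
It fails at once if the cell is tipped by more than 0.7 rad (angle between cell_center's own z axis and vertical above 0.7 rad).
It fails at once if the holder is tipped by more than 0.5 rad (angle between holder_center's own z axis and vertical above 0.5 rad).
It fails at once if the cell is dropped (falls free faster than 0.5 m/s) (linear speed of cell above 0.5 m/s and contact force between cell and anything else below 0.1 N).
It fails at once if a bystander is moved by more than 20 mm (distance of any of wash_bottle, sample_jar, plug_board from where it was at the start of the episode above 0.02 m).
It also fails if it takes over 72 s, if anything falls off the work surface, if the arm or the gripper's body presses on something with over 40 N, if the wrist force passes 120 N, or if a joint passes its speed limit or range.

## Robot

A 6-joint arm with a two-finger parallel gripper is mounted at the origin on the work surface. World frame = base frame: x ahead of the robot, y to its left, z up, the work surface at z = 0. Lengths are in mm, angles in rad, forces in N, time in s.
With the tool pointing down it reaches from about 275 to 750 mm from the base axis. Payload 10.2 kg.
Tool frame: the origin (TCP) lies midway between the tips of the shut fingers; the grasp point (between the pads) lies 19 mm behind it; z points along the fingers, y is the line along which they close (so a half turn about z gives the same grasp; the last joint's range is limited). The gripper opens to 85 mm and grips with 20 to 120 N. Pads are 22 mm wide; open, the fingers measure 114 mm over their backs; the gripper's body (76 mm by 85 mm) begins 54 mm behind the grasp point. The pads swing forward as they close: fully open they stand 13 mm farther back than shut.
Start: joints at [0.99, 0.313, 1.498, -0, 1.331, -0.223], TCP at [183.875, 491.753, 231.294] pointing down, gripper open.
Joint ranges: [-2.94, 2.94], [-0.97, 2.17], [0.19, 2.56], [-1.23, 4.37], [0.02, 3.11], [-2.88, 2.88]. Speed limits (rad/s): [2.39, 2.39, 3.01, 3.14, 3.14, 3.14].

## Interface

Orientations are given as a unit quaternion [w, x, y, z].
In Python, from rig import sense, capture, finish_job, find_in, place_of gives the robot as it stands. The module is installed in compiled form; this text tells all that it offers.
- The arm moves only by the shell command python3 -m jog 'ROWS' [FORCE]. ROWS is JSON, a list of rows, each an object of numbers: "tx", "ty", "tz": the shift along the tool's x, y, z in mm; "ax", "ay", "az": the turn, a rotation vector about the tool's x, y, z in rad; "jaw": the closure, from -1 (fully open) to 1 (shut), so that 0 is half open. In form: [{"tx": .., "ty": .., "tz": .., "ax": .., "ay": .., "az": .., "jaw": ..}, ...]. A call has 1 to 5 rows; each row shifts and turns the commanded pose from where the row before left it, along the tool's axes as they then stand; what a row does not reach is not made up. A row lasts 1/8 s, in which the tool goes at most 62.5 mm and 10.7 degrees, less where a joint would pass 70% of its speed; a pose out of reach is approached as far as the arm can. A call with a gripper value outside its range is refused whole. The fingers move at their own pace and stop on an object; FORCE is the grip in N (left out, the last holds). Time passes only in rows, so rows that do not move let the fingers close. It gives the time, the measured TCP pose, the force, the opening and the grip force at its end, in the units of the state.
- sense(): the state, without advancing time (a new reading comes with each control period).
- capture(name): name is "side" or "top"; returns a dict with "color" (384x512x3 uint8, red, green, blue), "depth" (384x512 float32, mm along the optical axis (not along the pixel's ray), 0 where there is no reading), "fx", "fy", "cx", "cy" (pixels), "camera_from_world" (4x4, takes a point from world to camera coordinates). Camera axes: x right, y up, looking along -z (the intrinsics and any distortion apply to the point x, -y, -z); pixel columns grow to the right and rows downward; lengths in mm; the calibration is good to about 2 mm. A picture is of the moment at which its call begins.
- finish_job(): hands the job in; it is judged then, once.
Trained networks look in the newest picture that a camera, given by its name, has taken for a name from the list of things; names that differ only in an ending like _2 or _b are one class to them, and where a whole thing is asked for, a point or a joint stands for the part that bears it (a point fixed in the world has none). Each returns a list of dicts, best first, with "conf" (0 to 1); they miss things now and then, are a little off and sometimes report something else, mostly with a low value. They report only what shows in the picture. A call takes as long as a camera call. They do not tell look-alikes from the thing itself.
- find_in(query, camera): "centre" ([column, row] in pixels, amid what is visible of it).
- place_of(query, camera): "centre" ([column, row] in pixels: a listed point, or the origin of a listed thing).
The state is a dict: "time_s": time; "joints": joint angles; "dq": joint speeds; "tau": joint torques, N m; "eef_pos": TCP position; "ee_rot": TCP orientation; "force": force on the tool from outside, world axes, zero at the start; "wrist_torque": the same for the moment, N m; "grip_width": opening from 0.0 (shut) to 1.0 (fully open); "grip_force": force on a finger pad.
Only numpy, scipy, OpenCV 4.12 (cv2) and the standard library are available. Lean on these libraries where they do the work, as an engineer would, in place of code of your own. Each camera call takes 0.05 s, during which the arm holds its last target. There are 200 camera calls.

## Working session

There is one attempt and no reset: what is moved stays moved. The work goes in short steps, Python scripts to look and compute and a shell command to move; the robot and the scene stay as the last step left them, time stands still between calls to the robot, and variables do not carry over. Pictures are saved under pics/ and viewed, at most 10 in all, crops included, and the job is handed in when it is done.

```bash
mkdir -p pics
cat > h.py <<'E'
import numpy as np, cv2
from rig import sense, capture, finish_job, find_in, place_of
from scipy.spatial.transform import Rotation as R
def ray(c,px):
    T=np.linalg.inv(c["camera_from_world"]); 
    d=np.array([(px[0]-c["cx"])/c["fx"],-(px[1]-c["cy"])/c["fy"],-1.0])
    return T[:3,3],T[:3,:3]@d
def at_z(c,px,z):
    o,d=ray(c,px); return o+d*(z-o[2])/d[2]
def by_depth(c,px):
    o,d=ray(c,px); u,v=int(round(px[0])),int(round(px[1]))
    return o+d*c["depth"][v,u]
def proj(c,p):
    q=c["camera_from_world"]@np.r_[p,1]; return c["cx"]+c["fx"]*q[0]/-q[2], c["cy"]-c["fy"]*q[1]/-q[2]
def tool(p): # world vector -> tool axes
    q=sense()["ee_rot"]; return R.from_quat([q[1],q[2],q[3],q[0]]).inv().apply(p)
E
python3 - <<'E'
from h import *
print(sense())
for n in ["top","side"]:
    c=capture(n); cv2.imwrite(f"pics/{n}0.png",c["color"][:,:,::-1])
    print(n,{k:c[k] for k in("fx","fy","cx","cy")},np.linalg.inv(c["camera_from_world"])[:3,3], [k for k in c])
    for q,z in [("holder_center",17),("cell_center",20),("ejector",0),("ejector_top",14),("dish",0),("wash_bottle",0),("sample_jar",0),("plug_board",0)]:
        for d in place_of(q,n)[:4]: print(q,round(d["conf"],2),np.round(d["centre"]),np.round(at_z(c,d["centre"],z)))
E
```

```text
{'time_s': 0.0, 'joints': array([ 9.89624045e-01,  3.13416277e-01,  1.49845532e+00,  1.30492239e-05,
        1.33104399e+00, -2.23408627e-01]), 'dq': array([ 9.21161859e-04,  2.65910564e-04,  4.94018785e-04,  1.41046465e-03,
       -8.37724411e-05, -1.02041762e-03]), 'tau': array([ 1.28915242e-03, -4.12258029e+01, -2.59752399e+01, -6.53616144e-05,
        3.98667500e-03, -6.12600232e-06]), 'eef_pos': array([183.70235395, 491.51774318, 230.74548334]), 'ee_rot': array([-2.64812388e-04,  1.77930845e-01,  9.84042772e-01, -6.06176797e-04]), 'force': array([ 0.17074945,  0.21457103, -0.20750389]), 'wrist_torque': array([ 0.01917165,  0.02490183, -0.00183114]), 'grip_force': 0.0, 'grip_width': 0.9981385757992727}
top {'fx': 382.3700313664456, 'fy': 382.3700313664456, 'cx': 258.18887875012695, 'cy': 192.27277923545674} [450.61408238  23.93184616 961.6650023 ] ['color', 'depth', 'fx', 'fy', 'cx', 'cy', 'camera_from_world']
holder_center 0.8 [379. 201.] [ 533. -266.   17.]
holder_center 0.69 [394. 138.] [ 693. -305.   17.]
cell_center 0.47 [379. 202.] [ 529. -264.   20.]
cell_center 0.42 [277.
[... 429 characters left out ...]
 [144. 137.] [687. 331.   0.]
side {'fx': 356.98197938008576, 'fy': 356.98197938008576, 'cx': 251.71726952302194, 'cy': 195.3332727859582} [  91.92143575 -775.11047862  599.70468447] ['color', 'depth', 'fx', 'fy', 'cx', 'cy', 'camera_from_world']
holder_center 0.77 [304. 257.] [ 530. -259.   17.]
cell_center 0.57 [308. 256.] [ 537. -266.   20.]
ejector 0.85 [247. 215.] [513.  -9.   0.]
ejector_top 0.96 [248. 216.] [503. -30.  14.]
ejector_top 0.22 [304. 262.] [ 522. -271.   14.]
dish 0.89 [171. 194.] [360. 223.   0.]
dish 0.87 [206. 161.] [561. 394.   0.]
wash_bottle 0.82 [246. 162.] [688. 308.   0.]
sample_jar 0.67 [373. 249.] [ 712. -313.    0.]
plug_board 0.81 [293. 188.] [724.  53.   0.]
```

View pics/top0.png

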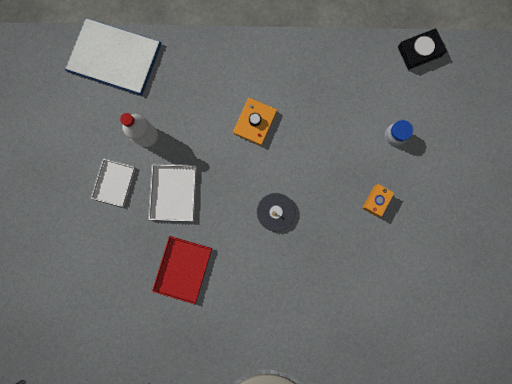

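View pics/side0.png

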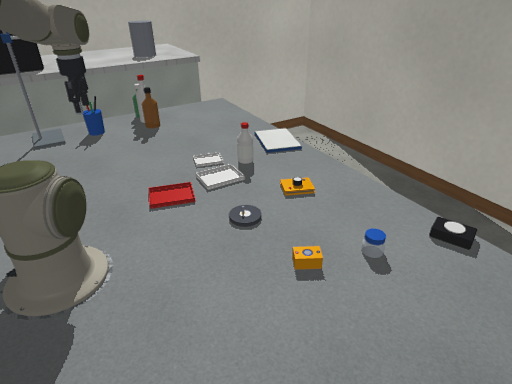

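The top view shows these candidates:
- **Holder:** orange-yellow block with the blue cell at (379,201). The plug board at (256,122), with a black dial, is the look-alike.
- **Dish:** large white dish at (173,193). The small white one at (113,183) and the red one at (183,270) are look-alikes.
- **Ejector:** dark disc at (277,212).

I choose the holder at (379,201) and the dish at (173,193), and will check them in a close crop.

```bash
cat > m.py <<'E'
from h import *
c=capture("top"); s=capture("side")
def crop(c,x,y,r=26,k=390): return cv2.resize(c["color"][y-r:y+r,x-r:x+r,::-1],(k,k),interpolation=cv2.INTER_CUBIC)
cv2.imwrite("pics/crop1.png",np.hstack([crop(c,379,201),crop(c,277,212)]))
def clouds(c):
    v,u=np.mgrid[:384,:512]; D=c["depth"]
    T=np.linalg.inv(c["camera_from_world"])
    d=np.stack([(u-c["cx"])/c["fx"],-(v-c["cy"])/c["fy"],-np.ones_like(u,float)],-1)
    return T[:3,3]+(d@T[:3,:3].T)*D[...,None]
P=clouds(c); hsv=cv2.cvtColor(c["color"],cv2.COLOR_RGB2HSV)
# holder
m=np.zeros((384,512),bool); m[175:230,355:405]=True
h=m&(hsv[...,0]>8)&(hsv[...,0]<32)&(hsv[...,1]>130)
print("holder z pct",np.percentile(P[h][:,2],[5,25,50,75,95]))
top=h&(P[...,2]>26); top2=cv2.morphologyEx(top.astype(np.uint8),cv2.MORPH_CLOSE,np.ones((9,9)))
pts=np.array([at_z(c,(u,v),34)[:2] for v,u in zip(*np.nonzero(top2))],np.float32)
print("holder rect",cv2.minAreaRect(pts),pts.mean(0))
# blue cell / disc
m[:]=0; m[185:240,250:305]=1
dk=m&(hsv[...,2]<75); q=P[dk]; print("dark z",np.percentile(q[:,2],[10,50,90]))
cn,_=cv2.findContours(cv2.morphologyEx(dk.astype(np.uint8),cv2.MORPH_CLOSE,np.ones((9,9))),0,1); cn=max(cn,key=cv2.contourArea)
W=np.array([at_z(c,p[0],14)[:2] for p in cn],np.float32); print("disc ell",cv2.fitEllipse(W))
hi=m&(P[...,2]>25)&(P[...,2]<60); print("pin pts",hi.sum(),P[hi].mean(0) if hi.any() else None, [at_z(c,(u,v),37)[:2].round() for v,u in zip(*np.nonzero(hi))][:12])
m[:]=0; m[155:235,140:205]=1
w=m&(hsv[...,1]<40)&(hsv[...,2]>130); print("dish",cv2.minAreaRect(P[w][:,:2].astype(np.float32)),np.percentile(P[w][:,2],[5,50,95]))
E
python3 m.py
```

```text
holder z pct [ 6.86271938 30.89603037 33.22307402 34.67081103 36.48946769]
holder rect ((533.7097778320312, -260.9500427246094), (45.70750045776367, 67.09037780761719), 61.53177261352539) [ 533.5239  -261.10556]
dark z [ 0.76306691 13.62871545 16.07627464]
disc ell ((497.18682861328125, -16.291357040405273), (93.53844451904297, 105.41199493408203), 145.3670654296875)
pin pts 7 [496.37986513  -6.85708747  37.27662693] [array([499.,  -6.]), array([499.,  -9.]), array([496.,  -4.]), array([496.,  -6.]), array([496.,  -9.]), array([494.,  -6.]), array([494.,  -9.])]
dish ((537.0853881835938, 165.77197265625), (298.0547790527344, 146.7888641357422), 84.85165405273438) [-0.04076464  3.16088043 14.449047  ]
```

View pics/crop1.png

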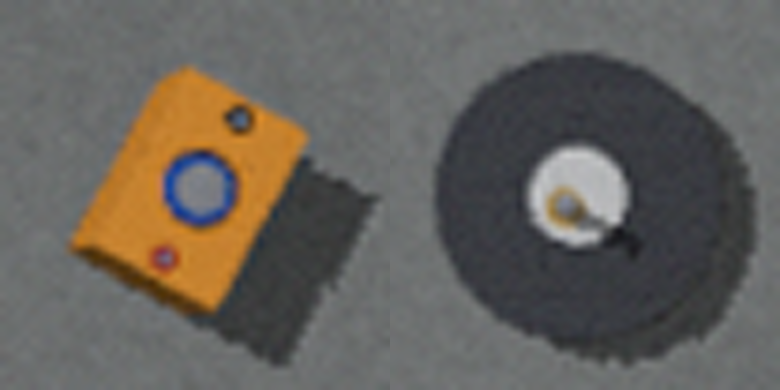

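Crop: the left panel shows the right block, with the blue cell at about (379.8,200.1). The right panel shows the disc centred at about (276.2,212.1) with the pin tip at about (274.3,213.1).

```bash
cat > n.py <<'E'
from h import *
c=capture("top")
print("cell",at_z(c,(379.8,200.1),33)); print("pin tip",at_z(c,(274.3,213.1),37)); print("disc",at_z(c,(276.2,212.1),14))
for p in [(150,165),(196,165),(194,222),(149,221)]: print("dish corner",at_z(c,p,15).round())
t=np.array([533.,-261,231]); print(tool(t-sense()["eef_pos"]))
E
python3 n.py; python3 -m jog '[{"az":0.14}]' 40
```

```text
cell [ 533.43338104 -262.77604735   33.        ]
pin tip [496.15006219  -6.90461051  37.        ]
disc [499.86010285 -12.33299876  14.        ]
dish corner [611. 307.  15.]
dish corner [614. 191.  15.]
dish corner [471. 190.  15.]
dish corner [471. 302.  15.]
[-5.90643816e+02 -5.82794615e+02  2.96217594e-01]schema error: expected keys tx, ty, tz, ax, ay, az, jaw
```

```bash
python3 -m jog '[{"tx":0,"ty":0,"tz":0,"ax":0,"ay":0,"az":0.14,"jaw":-1}]' 40
python3 - <<'E'
from h import *
t=np.array([533.5,-262,231]); print(tool(t-sense()["eef_pos"]),tool([np.cos(1.074),np.sin(1.074),0]))
E
```

```text
time_s: 1.18
eef_pos: [183.8, 491.8, 231.3]
ee_rot: [-0.0, 0.248, 0.969, -0.0]
force: [-0.0, 0.4, -0.4]
grip_width: 1.004
grip_force: 0.0
[-6.68640081e+02 -4.93278611e+02  2.82720034e-01] [ 4.06110681e-03  9.99991753e-01 -4.31480515e-05]
```

```bash
Z='"tz":0,"ax":0,"ay":0,"az":0'; python3 -m jog '[{"tx":-48,"ty":-35,"tz":0,"ax":0,"ay":0,"az":0,"jaw":-1},{"tx":-48,"ty":-35,"tz":0,"ax":0,"ay":0,"az":0,"jaw":-1},{"tx":-48,"ty":-35,"tz":0,"ax":0,"ay":0,"az":0,"jaw":-1},{"tx":-48,"ty":-35,"tz":0,"ax":0,"ay":0,"az":0,"jaw":-1},{"tx":-48,"ty":-35,"tz":0,"ax":0,"ay":0,"az":0,"jaw":-1}]'
python3 -m jog '[{"tx":-48,"ty":-35,"tz":0,"ax":0,"ay":0,"az":0,"jaw":-1},{"tx":-48,"ty":-35,"tz":0,"ax":0,"ay":0,"az":0,"jaw":-1},{"tx":-48,"ty":-35,"tz":0,"ax":0,"ay":0,"az":0,"jaw":-1},{"tx":-48,"ty":-35,"tz":0,"ax":0,"ay":0,"az":0,"jaw":-1},{"tx":-48,"ty":-35,"tz":0,"ax":0,"ay":0,"az":0,"jaw":-1}]'
python3 -m jog '[{"tx":-48,"ty":-35,"tz":20,"ax":0,"ay":0,"az":0,"jaw":-1},{"tx":-48,"ty":-35,"tz":20,"ax":0,"ay":0,"az":0,"jaw":-1},{"tx":-48,"ty":-35,"tz":40,"ax":0,"ay":0,"az":0,"jaw":-1},{"tx":-44,"ty":-38,"tz":40,"ax":0,"ay":0,"az":0,"jaw":-1},{"tx":0,"ty":0,"tz":0,"ax":0,"ay":0,"az":0,"jaw":-1}]'
python3 - <<'E'
from h import *
t=np.array([533.5,-262,3.5]); print(tool(t-sense()["eef_pos"]),sense()["joints"])
E
```

```text
time_s: 1.8
eef_pos: [311.7, 221.7, 231.5]
ee_rot: [0.0, 0.246, 0.969, 0.0]
force: [0.8, 0.9, -0.4]
grip_width: 0.996
grip_force: 0.0
time_s: 2.42
eef_pos: [439.1, -47.0, 231.5]
ee_rot: [0.0, 0.247, 0.969, 0.0]
force: [1.1, -0.2, 0.1]
grip_width: 0.999
grip_force: 0.0
time_s: 3.05
eef_pos: [528.7, -248.9, 117.2]
ee_rot: [-0.003, 0.248, 0.969, 0.001]
force: [0.1, 0.1, 0.8]
grip_width: 0.995
grip_force: 0.0
[-11.13897997  -9.22912117 113.64286497] [-6.40268236e-01  5.51577630e-01  1.45342051e+00 -2.88387055e-04
  1.14246015e+00 -1.71008133e+00]
```

```bash
python3 -m jog '[{"tx":-8,"ty":-9,"tz":25,"ax":0,"ay":0,"az":0,"jaw":-1},{"tx":0,"ty":0,"tz":20,"ax":0,"ay":0,"az":0,"jaw":-1},{"tx":0,"ty":0,"tz":0,"ax":0,"ay":0,"az":0,"jaw":-1},{"tx":0,"ty":0,"tz":0,"ax":0,"ay":0,"az":0,"jaw":-1}]'
python3 - <<'E'
from h import *
t=np.array([533.5,-262,3.5]); print(tool(t-sense()["eef_pos"]))
E
```

```text
time_s: 3.55
eef_pos: [532.9, -258.5, 77.7]
ee_rot: [0.001, 0.246, 0.969, -0.0]
force: [0.9, 0.2, -0.1]
grip_width: 0.998
grip_force: 0.0
[-1.98706278 -2.76600556 74.18376132]
```

```bash
python3 -m jog '[{"tx":-2,"ty":-3,"tz":20,"ax":0,"ay":0,"az":0,"jaw":-1},{"tx":0,"ty":0,"tz":20,"ax":0,"ay":0,"az":0,"jaw":-1},{"tx":0,"ty":0,"tz":20,"ax":0,"ay":0,"az":0,"jaw":-1},{"tx":0,"ty":0,"tz":0,"ax":0,"ay":0,"az":0,"jaw":-1},{"tx":0,"ty":0,"tz":0,"ax":0,"ay":0,"az":0,"jaw":-1}]'
python3 - <<'E'
from h import *
t=np.array([533.5,-262,3.5]); print(tool(t-sense()["eef_pos"]))
c=capture("top"); cv2.imwrite("pics/g1.png",cv2.resize(c["color"][160:240,340:420,::-1],(500,500),interpolation=cv2.INTER_CUBIC))
E
```

```text
time_s: 4.18
eef_pos: [533.4, -262.6, 17.6]
ee_rot: [0.001, 0.246, 0.969, -0.0]
force: [0.3, 0.3, 0.3]
grip_width: 0.997
grip_force: 0.0
[ 0.25239217  0.61321413 14.12925154]
```

```bash
python3 -m jog '[{"tx":0,"ty":0,"tz":13,"ax":0,"ay":0,"az":0,"jaw":-1},{"tx":0,"ty":0,"tz":0,"ax":0,"ay":0,"az":0,"jaw":-0.4},{"tx":0,"ty":0,"tz":0,"ax":0,"ay":0,"az":0,"jaw":-0.1},{"tx":0,"ty":0,"tz":0,"ax":0,"ay":0,"az":0,"jaw":0.3},{"tx":0,"ty":0,"tz":0,"ax":0,"ay":0,"az":0,"jaw":0.6}]' 55
python3 -m jog '[{"tx":0,"ty":0,"tz":0,"ax":0,"ay":0,"az":0,"jaw":1},{"tx":0,"ty":0,"tz":0,"ax":0,"ay":0,"az":0,"jaw":1},{"tx":0,"ty":0,"tz":0,"ax":0,"ay":0,"az":0,"jaw":1}]' 55
```

```text
time_s: 4.85
eef_pos: [532.9, -262.5, 3.4]
ee_rot: [0.0, 0.246, 0.969, -0.0]
force: [-1.0, 0.3, 2.6]
grip_width: 0.505
grip_force: 57.4
time_s: 5.22
eef_pos: [532.9, -262.5, 3.4]
ee_rot: [0.0, 0.246, 0.969, -0.0]
force: [-0.1, 0.8, 5.5]
grip_width: 0.508
grip_force: 57.5
```

```bash
python3 -m jog '[{"tx":0,"ty":0,"tz":-15,"ax":0,"ay":0,"az":0,"jaw":1},{"tx":0,"ty":0,"tz":-25,"ax":0,"ay":0,"az":0,"jaw":1},{"tx":0,"ty":0,"tz":-30,"ax":0,"ay":0,"az":0,"jaw":1},{"tx":0,"ty":0,"tz":0,"ax":0,"ay":0,"az":0,"jaw":1},{"tx":0,"ty":0,"tz":0,"ax":0,"ay":0,"az":0,"jaw":1}]' 55
python3 - <<'E'
from h import *
t=np.array([496,-7.2,73]); print(tool(t-sense()["eef_pos"]))
s=capture("side"); 
p=proj(s,sense()["eef_pos"]); print(p); u,v=map(int,p)
cv2.imwrite("pics/lift.png",cv2.resize(s["color"][v-40:v+40,u-40:u+40,::-1],(480,480),interpolation=cv2.INTER_CUBIC))
E
```

```text
time_s: 5.85
eef_pos: [532.1, -261.9, 72.1]
ee_rot: [-0.001, 0.246, 0.969, 0.0]
force: [-0.5, 0.3, -1.8]
grip_width: 0.506
grip_force: 56.9
[153.40368423 206.55021459  -0.59081821]
(np.float64(306.6206398189481), np.float64(239.4487845898325))
```

View pics/lift.png

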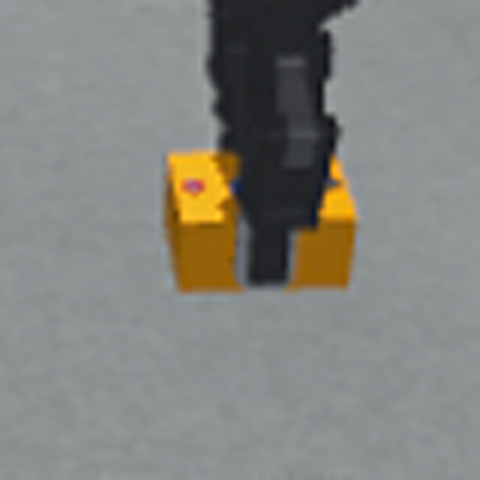

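The holder is gripped, upright and centred between the fingers (finger at (268,260), block from 178 to 352 in the crop). Next I carry it to the pin.

```bash
python3 -m jog '[{"tx":25,"ty":34,"tz":0,"ax":0,"ay":0,"az":0,"jaw":1},{"tx":32,"ty":43,"tz":0,"ax":0,"ay":0,"az":0,"jaw":1},{"tx":36,"ty":48,"tz":0,"ax":0,"ay":0,"az":0,"jaw":1},{"tx":34,"ty":46,"tz":0,"ax":0,"ay":0,"az":0,"jaw":1},{"tx":26,"ty":35.5,"tz":0,"ax":0,"ay":0,"az":0,"jaw":1}]' 55
python3 -m jog '[{"tx":0,"ty":0,"tz":0,"ax":0,"ay":0,"az":0,"jaw":1},{"tx":0,"ty":0,"tz":0,"ax":0,"ay":0,"az":0,"jaw":1},{"tx":0,"ty":0,"tz":0,"ax":0,"ay":0,"az":0,"jaw":1}]' 55
python3 - <<'E'
from h import *
t=np.array([496,-7.2,50]); print(tool(t-sense()["eef_pos"]))
E
```

```text
time_s: 6.52
eef_pos: [495.7, -5.6, 72.1]
ee_rot: [-0.001, 0.246, 0.969, 0.0]
force: [0.9, -0.8, -1.9]
grip_width: 0.507
grip_force: 56.9
time_s: 6.9
eef_pos: [497.0, -8.8, 72.7]
ee_rot: [-0.0, 0.247, 0.969, -0.0]
force: [-0.4, -0.1, -1.8]
grip_width: 0.506
grip_force: 56.9
[ 1.61430553  0.98582279 22.72936437]
```

```bash
python3 -m jog '[{"tx":1.6,"ty":1,"tz":12,"ax":0,"ay":0,"az":0,"jaw":1},{"tx":0,"ty":0,"tz":12,"ax":0,"ay":0,"az":0,"jaw":1},{"tx":0,"ty":0,"tz":0,"ax":0,"ay":0,"az":0,"jaw":1},{"tx":0,"ty":0,"tz":0,"ax":0,"ay":0,"az":0,"jaw":1}]' 55
python3 - <<'E'
from h import *
t=np.array([496,-7.2,44.4]); print(tool(t-sense()["eef_pos"]), sense()["wrist_torque"])
s=capture("side"); p=proj(s,[496,-7,40]); u,v=map(int,p); print(p)
cv2.imwrite("pics/pin1.png",cv2.resize(s["color"][v-40:v+40,u-40:u+40,::-1],(560,560),interpolation=cv2.INTER_CUBIC))
E
```

```text
time_s: 7.4
eef_pos: [496.1, -6.3, 49.1]
ee_rot: [-0.0, 0.246, 0.969, -0.0]
force: [0.6, 0.1, -2.3]
grip_width: 0.505
grip_force: 56.9
[-0.38533711 -0.84250125  4.65567435] [-0.03239777 -0.00780557  0.05719769]
(np.float64(241.49632787621888), np.float64(205.0281084588179))
```

View pics/pin1.png

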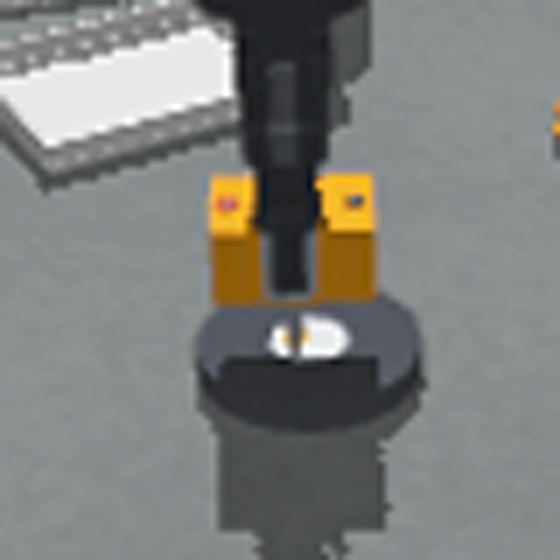

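Side view: the pin (crop x≈294) stands under the holder's middle (295), so the lateral line-up agrees. Next I feel downward.

```bash
python3 -m jog '[{"tx":-0.3,"ty":-0.6,"tz":3,"ax":0,"ay":0,"az":0,"jaw":1},{"tx":0,"ty":0,"tz":2,"ax":0,"ay":0,"az":0,"jaw":1},{"tx":0,"ty":0,"tz":0,"ax":0,"ay":0,"az":0,"jaw":1}]' 55
python3 -m jog '[{"tx":0,"ty":0,"tz":1,"ax":0,"ay":0,"az":0,"jaw":1},{"tx":0,"ty":0,"tz":0.7,"ax":0,"ay":0,"az":0,"jaw":1},{"tx":0,"ty":0,"tz":0,"ax":0,"ay":0,"az":0,"jaw":1}]' 55
python3 -m jog '[{"tx":0,"ty":0,"tz":0.7,"ax":0,"ay":0,"az":0,"jaw":1},{"tx":0,"ty":0,"tz":0,"ax":0,"ay":0,"az":0,"jaw":1}]' 55
```

```text
time_s: 7.82
eef_pos: [495.9, -6.8, 44.0]
ee_rot: [-0.0, 0.246, 0.969, -0.0]
force: [0.4, -0.4, -1.9]
grip_width: 0.506
grip_force: 56.9
time_s: 8.2
eef_pos: [495.9, -6.8, 42.3]
ee_rot: [-0.0, 0.246, 0.969, -0.0]
force: [0.0, -0.2, -2.3]
grip_width: 0.506
grip_force: 56.9
time_s: 8.45
eef_pos: [495.9, -6.9, 41.6]
ee_rot: [-0.0, 0.246, 0.969, 0.0]
force: [-0.4, 0.2, -1.6]
grip_width: 0.506
grip_force: 56.9
```

```bash
python3 -m jog '[{"tx":0,"ty":0,"tz":0.7,"ax":0,"ay":0,"az":0,"jaw":1},{"tx":0,"ty":0,"tz":0,"ax":0,"ay":0,"az":0,"jaw":1}]' 55
python3 -m jog '[{"tx":0,"ty":0,"tz":0.5,"ax":0,"ay":0,"az":0,"jaw":1},{"tx":0,"ty":0,"tz":0,"ax":0,"ay":0,"az":0,"jaw":1}]' 55
python3 -m jog '[{"tx":0,"ty":0,"tz":0.4,"ax":0,"ay":0,"az":0,"jaw":1},{"tx":0,"ty":0,"tz":0,"ax":0,"ay":0,"az":0,"jaw":1}]' 55 | grep -v ee_rot
```

```text
time_s: 8.7
eef_pos: [495.9, -6.9, 40.9]
ee_rot: [-0.0, 0.246, 0.969, 0.0]
force: [-0.5, 0.5, -1.8]
grip_width: 0.508
grip_force: 56.9
time_s: 8.95
eef_pos: [495.9, -6.9, 40.4]
ee_rot: [-0.0, 0.246, 0.969, -0.0]
force: [-0.4, 0.7, -2.4]
grip_width: 0.507
grip_force: 56.9
time_s: 9.2
eef_pos: [495.9, -6.9, 40.1]
force: [-0.5, -0.4, -2.2]
grip_width: 0.509
grip_force: 56.9
```

```bash
python3 -m jog '[{"tx":0,"ty":0,"tz":0.5,"ax":0,"ay":0,"az":0,"jaw":1},{"tx":0,"ty":0,"tz":0,"ax":0,"ay":0,"az":0,"jaw":1}]' 55 | grep -E 'pos|^force'
python3 -m jog '[{"tx":0,"ty":0,"tz":0.5,"ax":0,"ay":0,"az":0,"jaw":1},{"tx":0,"ty":0,"tz":0,"ax":0,"ay":0,"az":0,"jaw":1}]' 55| grep -E 'pos|^force'
python3 -m jog '[{"tx":0,"ty":0,"tz":0.5,"ax":0,"ay":0,"az":0,"jaw":1},{"tx":0,"ty":0,"tz":0,"ax":0,"ay":0,"az":0,"jaw":1}]' 55 | grep -E 'pos|^force'; python3 -c "from h import *;print(sense()['wrist_torque'])"
```

```text
eef_pos: [495.9, -6.9, 39.6]
force: [-0.1, 0.2, -1.0]
eef_pos: [495.9, -6.9, 39.0]
force: [0.7, -0.9, -2.8]
eef_pos: [495.9, -6.9, 38.6]
force: [-0.7, -0.7, -2.0]
[-0.04470824 -0.0011661   0.00230388]
```

The underside is 1.8 mm below the pin tip with no contact, so the pin is in the hole. I'll continue down.

```bash
python3 -m jog '[{"tx":0,"ty":0,"tz":1,"ax":0,"ay":0,"az":0,"jaw":1},{"tx":0,"ty":0,"tz":1,"ax":0,"ay":0,"az":0,"jaw":1},{"tx":0,"ty":0,"tz":0,"ax":0,"ay":0,"az":0,"jaw":1}]' 55 | grep -E 'pos|^force'
python3 -m jog '[{"tx":0,"ty":0,"tz":1,"ax":0,"ay":0,"az":0,"jaw":1},{"tx":0,"ty":0,"tz":1,"ax":0,"ay":0,"az":0,"jaw":1},{"tx":0,"ty":0,"tz":1,"ax":0,"ay":0,"az":0,"jaw":1},{"tx":0,"ty":0,"tz":0,"ax":0,"ay":0,"az":0,"jaw":1}]' 55| grep -E 'pos|^force'
python3 -m jog '[{"tx":0,"ty":0,"tz":0.7,"ax":0,"ay":0,"az":0,"jaw":1},{"tx":0,"ty":0,"tz":0.7,"ax":0,"ay":0,"az":0,"jaw":1},{"tx":0,"ty":0,"tz":0,"ax":0,"ay":0,"az":0,"jaw":1}]' 55 | grep -E 'pos|^force'
```

```text
eef_pos: [495.9, -6.9, 36.5]
force: [-0.3, -0.0, -2.3]
eef_pos: [495.9, -6.8, 33.5]
force: [-1.1, 0.1, -1.6]
eef_pos: [495.9, -6.9, 32.1]
force: [-0.3, -0.0, -1.8]
```

```bash
python3 -m jog '[{"tx":0,"ty":0,"tz":0.7,"ax":0,"ay":0,"az":0,"jaw":1},{"tx":0,"ty":0,"tz":0.7,"ax":0,"ay":0,"az":0,"jaw":1},{"tx":0,"ty":0,"tz":0,"ax":0,"ay":0,"az":0,"jaw":1}]' 55 | grep -E 'pos|^force'
python3 -m jog '[{"tx":0,"ty":0,"tz":1,"ax":0,"ay":0,"az":0,"jaw":1},{"tx":0,"ty":0,"tz":0,"ax":0,"ay":0,"az":0,"jaw":1}]' 55| grep -E 'pos|^force'
python3 -m jog '[{"tx":0,"ty":0,"tz":1,"ax":0,"ay":0,"az":0,"jaw":1},{"tx":0,"ty":0,"tz":0,"ax":0,"ay":0,"az":0,"jaw":1}]' 55 | grep -E 'pos|^force'
```

```text
eef_pos: [496.2, -7.0, 31.1]
force: [0.1, -0.5, 3.1]
eef_pos: [495.9, -6.8, 29.7]
force: [0.4, -0.1, 1.2]
eef_pos: [495.9, -6.8, 28.7]
force: [0.6, 1.1, 2.5]
```

```bash
for i in 1; do python3 -m jog '[{"tx":0,"ty":0,"tz":1,"ax":0,"ay":0,"az":0,"jaw":1},{"tx":0,"ty":0,"tz":1,"ax":0,"ay":0,"az":0,"jaw":1},{"tx":0,"ty":0,"tz":0,"ax":0,"ay":0,"az":0,"jaw":1}]' 55 | grep -E 'pos|^force'; done
python3 -m jog '[{"tx":0,"ty":0,"tz":1,"ax":0,"ay":0,"az":0,"jaw":1},{"tx":0,"ty":0,"tz":1,"ax":0,"ay":0,"az":0,"jaw":1},{"tx":0,"ty":0,"tz":0,"ax":0,"ay":0,"az":0,"jaw":1}]' 55 | grep -E 'pos|^force'
python3 -m jog '[{"tx":0,"ty":0,"tz":1,"ax":0,"ay":0,"az":0,"jaw":1},{"tx":0,"ty":0,"tz":1,"ax":0,"ay":0,"az":0,"jaw":1},{"tx":0,"ty":0,"tz":0,"ax":0,"ay":0,"az":0,"jaw":1}]' 55 | grep -E 'pos|^force'
```

```text
eef_pos: [495.8, -6.8, 26.5]
force: [1.4, 0.9, 0.7]
eef_pos: [495.8, -6.8, 24.6]
force: [-0.2, 0.5, 1.3]
eef_pos: [495.4, -6.8, 22.3]
force: [0.2, -0.6, -1.2]
```

```bash
python3 -m jog '[{"tx":0,"ty":0,"tz":1,"ax":0,"ay":0,"az":0,"jaw":1},{"tx":0,"ty":0,"tz":1,"ax":0,"ay":0,"az":0,"jaw":1},{"tx":0,"ty":0,"tz":1,"ax":0,"ay":0,"az":0,"jaw":1},{"tx":0,"ty":0,"tz":0,"ax":0,"ay":0,"az":0,"jaw":1}]' 55 | grep -E 'pos|^force'
python3 -m jog '[{"tx":0,"ty":0,"tz":0.6,"ax":0,"ay":0,"az":0,"jaw":1},{"tx":0,"ty":0,"tz":0,"ax":0,"ay":0,"az":0,"jaw":1}]' 55 | grep -E 'pos|^force'
python3 -m jog '[{"tx":0,"ty":0,"tz":0.4,"ax":0,"ay":0,"az":0,"jaw":1},{"tx":0,"ty":0,"tz":0,"ax":0,"ay":0,"az":0,"jaw":1}]' 55 | grep -E 'pos|^force'
```

```text
eef_pos: [495.8, -6.8, 19.7]
force: [0.3, -0.1, -1.8]
eef_pos: [495.9, -6.9, 19.2]
force: [0.7, 0.2, -1.3]
eef_pos: [495.9, -6.9, 18.8]
force: [0.0, 0.2, -2.1]
```

```bash
python3 -m jog '[{"tx":0,"ty":0,"tz":0.5,"ax":0,"ay":0,"az":0,"jaw":1},{"tx":0,"ty":0,"tz":0,"ax":0,"ay":0,"az":0,"jaw":1}]' 55 | grep -E 'pos|^force'
python3 -m jog '[{"tx":0,"ty":0,"tz":0.4,"ax":0,"ay":0,"az":0,"jaw":1},{"tx":0,"ty":0,"tz":0,"ax":0,"ay":0,"az":0,"jaw":1}]' 55 | grep -E 'pos|^force'
python3 -m jog '[{"tx":0,"ty":0,"tz":0.3,"ax":0,"ay":0,"az":0,"jaw":1},{"tx":0,"ty":0,"tz":0,"ax":0,"ay":0,"az":0,"jaw":1}]' 55 | grep -E 'pos|^force'
```

```text
eef_pos: [495.9, -6.9, 18.2]
force: [-0.8, -0.0, -1.2]
eef_pos: [495.9, -6.8, 17.8]
force: [-0.5, -1.1, -1.7]
eef_pos: [495.9, -6.8, 17.6]
force: [0.2, 0.7, -1.8]
```

```bash
python3 -m jog '[{"tx":0,"ty":0,"tz":0.3,"ax":0,"ay":0,"az":0,"jaw":1},{"tx":0,"ty":0,"tz":0,"ax":0,"ay":0,"az":0,"jaw":1}]' 55 | grep -E 'pos|^force'
python3 -m jog '[{"tx":0,"ty":0,"tz":0.3,"ax":0,"ay":0,"az":0,"jaw":1},{"tx":0,"ty":0,"tz":0,"ax":0,"ay":0,"az":0,"jaw":1}]' 55 | grep -E 'pos|^force'
```

```text
eef_pos: [496.0, -6.9, 17.4]
force: [-1.3, 0.5, 2.1]
eef_pos: [496.0, -6.9, 17.4]
force: [-2.0, 0.5, 6.3]
```

The holder is seated with about 8 N of contact. I'll release it, rise straight up and look.

```bash
python3 -m jog '[{"tx":0,"ty":0,"tz":0,"ax":0,"ay":0,"az":0,"jaw":-0.1},{"tx":0,"ty":0,"tz":0,"ax":0,"ay":0,"az":0,"jaw":-0.3},{"tx":0,"ty":0,"tz":0,"ax":0,"ay":0,"az":0,"jaw":-0.5},{"tx":0,"ty":0,"tz":0,"ax":0,"ay":0,"az":0,"jaw":-0.5}]' | grep -E 'pos|^force|grip'
python3 -m jog '[{"tx":0,"ty":0,"tz":-10,"ax":0,"ay":0,"az":0,"jaw":-0.5},{"tx":0,"ty":0,"tz":-12,"ax":0,"ay":0,"az":0,"jaw":-0.5},{"tx":0,"ty":0,"tz":-10.5,"ax":0,"ay":0,"az":0,"jaw":-0.5},{"tx":0,"ty":0,"tz":0,"ax":0,"ay":0,"az":0,"jaw":-0.5},{"tx":0,"ty":0,"tz":0,"ax":0,"ay":0,"az":0,"jaw":-0.5}]' | grep -E 'pos|^force|grip'
python3 - <<'E'
from h import *
s=capture("side"); p=proj(s,[496,-7,40]); u,v=map(int,p)
cv2.imwrite("pics/seat.png",cv2.resize(s["color"][v-36:v+36,u-36:u+36,::-1],(576,576),interpolation=cv2.INTER_CUBIC))
for z in (14,48,62): q=proj(s,[496,-7,z]); print(z,(q[0]-u+36)*8,(q[1]-v+36)*8)
E
```

```text
eef_pos: [495.9, -6.9, 16.9]
force: [-0.4, 0.6, 0.1]
grip_width: 0.751
grip_force: 0.0
eef_pos: [495.8, -6.8, 49.4]
force: [-0.6, 0.1, 0.0]
grip_width: 0.753
grip_force: 0.0
14 294.02019612417666 347.89946409205095
48 291.3291454408361 269.5478491396934
62 290.19398537006214 236.4969574098643
```

View pics/seat.png

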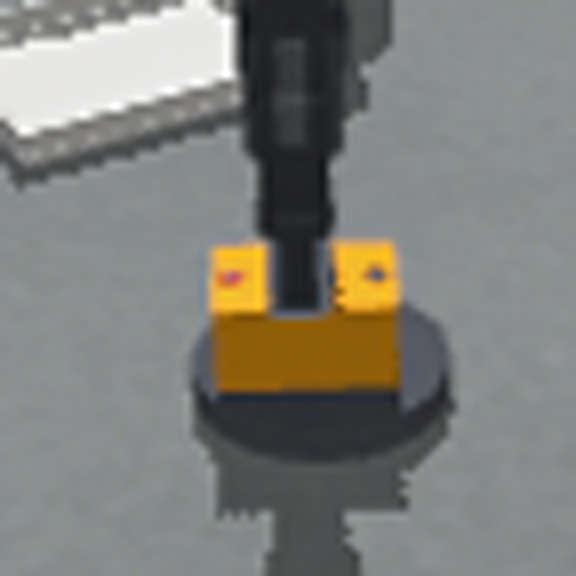

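Side view: the holder sits flat on the disc (bottom edge at row ~390), released, with the fingers straddling the raised cell. I'll close gently on the cell.

```bash
python3 -m jog '[{"tx":0,"ty":0,"tz":0,"ax":0,"ay":0,"az":0,"jaw":-0.1},{"tx":0,"ty":0,"tz":0,"ax":0,"ay":0,"az":0,"jaw":0.2},{"tx":0,"ty":0,"tz":0,"ax":0,"ay":0,"az":0,"jaw":0.35},{"tx":0,"ty":0,"tz":0,"ax":0,"ay":0,"az":0,"jaw":0.5},{"tx":0,"ty":0,"tz":0,"ax":0,"ay":0,"az":0,"jaw":0.7}]' 25 | grep -E 'pos|^force|grip'
python3 -m jog '[{"tx":0,"ty":0,"tz":0,"ax":0,"ay":0,"az":0,"jaw":1},{"tx":0,"ty":0,"tz":0,"ax":0,"ay":0,"az":0,"jaw":1},{"tx":0,"ty":0,"tz":0,"ax":0,"ay":0,"az":0,"jaw":1}]' 25 | grep -E 'pos|^force|grip'
```

```text
eef_pos: [496.0, -6.8, 49.5]
force: [0.3, 1.0, 0.0]
grip_width: 0.257
grip_force: 24.4
eef_pos: [496.0, -6.8, 49.5]
force: [-0.6, 0.9, 1.2]
grip_width: 0.254
grip_force: 24.4
```

```bash
python3 -m jog '[{"tx":0,"ty":0,"tz":-3,"ax":0,"ay":0,"az":0,"jaw":1},{"tx":0,"ty":0,"tz":-6,"ax":0,"ay":0,"az":0,"jaw":1},{"tx":0,"ty":0,"tz":-8,"ax":0,"ay":0,"az":0,"jaw":1},{"tx":0,"ty":0,"tz":-12,"ax":0,"ay":0,"az":0,"jaw":1},{"tx":0,"ty":0,"tz":-12,"ax":0,"ay":0,"az":0,"jaw":1}]' 25 | grep -E 'pos|^force|grip'
python3 -m jog '[{"tx":0,"ty":0,"tz":-10,"ax":0,"ay":0,"az":0,"jaw":1},{"tx":0,"ty":0,"tz":0,"ax":0,"ay":0,"az":0,"jaw":1},{"tx":0,"ty":0,"tz":0,"ax":0,"ay":0,"az":0,"jaw":1}]' 25 | grep -E 'pos|^force|grip'
python3 - <<'E'
from h import *
E=sense()["eef_pos"]; s=capture("side"); p=proj(s,E); u,v=map(int,p); v+=12
cv2.imwrite("pics/cell.png",cv2.resize(s["color"][v-32:v+32,u-32:u+32,::-1],(576,576),interpolation=cv2.INTER_CUBIC))
q=proj(s,E-[0,0,12.5]); print("expected bottom",(q[0]-u+32)*9,(q[1]-v+32)*9)
print(tool(np.array([541,248,100])-E))
E
```

```text
eef_pos: [496.1, -6.9, 91.6]
force: [-0.8, -0.1, -0.5]
grip_width: 0.257
grip_force: 24.5
eef_pos: [495.7, -6.8, 100.2]
force: [0.0, -0.7, -0.9]
grip_width: 0.255
grip_force: 24.5
expected bottom 296.1091774384631 223.29510376341153
[ 81.92493855 245.50749502   0.24829783]
```

View pics/cell.png

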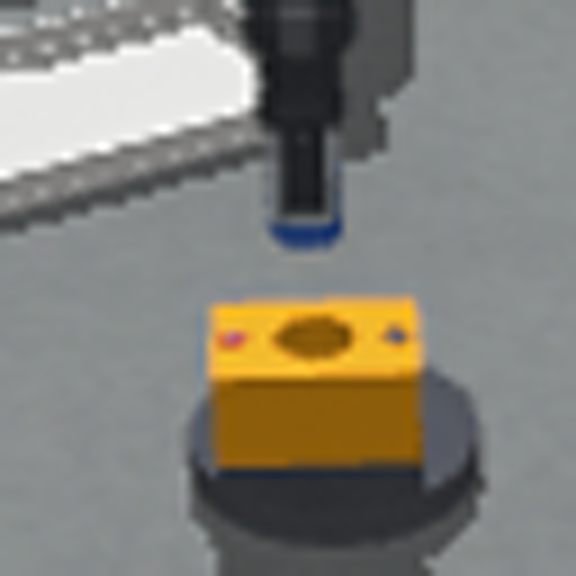

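The cell is drawn out upright (blue bottom at (305,240)) and the holder stays seated with its recess empty. I'll carry the cell to the large white dish.

```bash
python3 -m jog '[{"tx":9,"ty":27,"tz":0,"ax":0,"ay":0,"az":0,"jaw":1},{"tx":14,"ty":42,"tz":0,"ax":0,"ay":0,"az":0,"jaw":1},{"tx":17,"ty":51,"tz":0,"ax":0,"ay":0,"az":0,"jaw":1},{"tx":17,"ty":51,"tz":0,"ax":0,"ay":0,"az":0,"jaw":1},{"tx":14,"ty":42,"tz":0,"ax":0,"ay":0,"az":0,"jaw":1}]' 25 | grep -E 'pos|^force|grip'
python3 -m jog '[{"tx":9,"ty":27,"tz":0,"ax":0,"ay":0,"az":0,"jaw":1},{"tx":2,"ty":5,"tz":15,"ax":0,"ay":0,"az":0,"jaw":1},{"tx":0,"ty":0,"tz":25,"ax":0,"ay":0,"az":0,"jaw":1},{"tx":0,"ty":0,"tz":20,"ax":0,"ay":0,"az":0,"jaw":1},{"tx":0,"ty":0,"tz":0,"ax":0,"ay":0,"az":0,"jaw":1}]' 25 | grep -E 'pos|^force|grip'
python3 -m jog '[{"tx":0,"ty":0,"tz":0,"ax":0,"ay":0,"az":0,"jaw":1},{"tx":0,"ty":0,"tz":0,"ax":0,"ay":0,"az":0,"jaw":1}]' 25 | grep -E 'pos|^force|grip'
```

```text
eef_pos: [535.1, 216.1, 99.9]
force: [0.5, -1.7, -1.5]
grip_width: 0.253
grip_force: 24.6
eef_pos: [539.6, 246.3, 38.2]
force: [0.6, 0.0, -1.0]
grip_width: 0.257
grip_force: 24.6
eef_pos: [541.3, 247.4, 41.3]
force: [-0.3, 0.9, -0.8]
grip_width: 0.254
grip_force: 24.6
```

```bash
python3 -m jog '[{"tx":0,"ty":0,"tz":8,"ax":0,"ay":0,"az":0,"jaw":1},{"tx":0,"ty":0,"tz":8,"ax":0,"ay":0,"az":0,"jaw":1},{"tx":0,"ty":0,"tz":5,"ax":0,"ay":0,"az":0,"jaw":1},{"tx":0,"ty":0,"tz":0,"ax":0,"ay":0,"az":0,"jaw":1},{"tx":0,"ty":0,"tz":0,"ax":0,"ay":0,"az":0,"jaw":1}]' 25 | grep -E 'pos|^force|grip'
python3 -m jog '[{"tx":0,"ty":0,"tz":1,"ax":0,"ay":0,"az":0,"jaw":1},{"tx":0,"ty":0,"tz":1,"ax":0,"ay":0,"az":0,"jaw":1},{"tx":0,"ty":0,"tz":0,"ax":0,"ay":0,"az":0,"jaw":1}]' 25 | grep -E 'pos|^force'
python3 -m jog '[{"tx":0,"ty":0,"tz":1,"ax":0,"ay":0,"az":0,"jaw":1},{"tx":0,"ty":0,"tz":0,"ax":0,"ay":0,"az":0,"jaw":1}]' 25 | grep -E 'pos|^force'
python3 -m jog '[{"tx":0,"ty":0,"tz":0.6,"ax":0,"ay":0,"az":0,"jaw":1},{"tx":0,"ty":0,"tz":0,"ax":0,"ay":0,"az":0,"jaw":1}]' 25 | grep -E 'pos|^force'
```

```text
eef_pos: [541.0, 247.6, 19.6]
force: [0.4, 0.6, 0.0]
grip_width: 0.258
grip_force: 24.6
eef_pos: [540.8, 247.5, 17.4]
force: [0.3, 0.9, -0.5]
eef_pos: [540.8, 247.5, 16.4]
force: [0.0, 0.1, -0.5]
eef_pos: [540.9, 247.5, 15.8]
force: [0.1, -0.4, -1.2]
```

```bash
python3 -m jog '[{"tx":0,"ty":0,"tz":0.5,"ax":0,"ay":0,"az":0,"jaw":1},{"tx":0,"ty":0,"tz":0,"ax":0,"ay":0,"az":0,"jaw":1}]' 25 | grep -E 'pos|^force'
python3 -m jog '[{"tx":0,"ty":0,"tz":0.4,"ax":0,"ay":0,"az":0,"jaw":1},{"tx":0,"ty":0,"tz":0,"ax":0,"ay":0,"az":0,"jaw":1}]' 25 | grep -E 'pos|^force'
python3 -m jog '[{"tx":0,"ty":0,"tz":0.4,"ax":0,"ay":0,"az":0,"jaw":1},{"tx":0,"ty":0,"tz":0,"ax":0,"ay":0,"az":0,"jaw":1}]' 25 | grep -E 'pos|^force'
```

```text
eef_pos: [541.0, 247.5, 15.6]
force: [-1.4, -1.1, 2.0]
eef_pos: [541.0, 247.5, 15.6]
force: [-1.7, -1.3, 6.2]
eef_pos: [541.1, 247.5, 15.5]
force: [-3.3, -1.8, 9.9]
```

The cell touched down at z 15.6, as predicted. I'll relieve the press, open and retreat.

```bash
python3 -m jog '[{"tx":0,"ty":0,"tz":-0.7,"ax":0,"ay":0,"az":0,"jaw":1},{"tx":0,"ty":0,"tz":0,"ax":0,"ay":0,"az":0,"jaw":0.4},{"tx":0,"ty":0,"tz":0,"ax":0,"ay":0,"az":0,"jaw":0.2},{"tx":0,"ty":0,"tz":0,"ax":0,"ay":0,"az":0,"jaw":0},{"tx":0,"ty":0,"tz":0,"ax":0,"ay":0,"az":0,"jaw":-0.1}]' 25 | grep -E 'pos|^force|grip'
python3 -m jog '[{"tx":0,"ty":0,"tz":0,"ax":0,"ay":0,"az":0,"jaw":-0.1},{"tx":0,"ty":0,"tz":-10,"ax":0,"ay":0,"az":0,"jaw":-0.1},{"tx":0,"ty":0,"tz":-20,"ax":0,"ay":0,"az":0,"jaw":-0.1},{"tx":0,"ty":0,"tz":-40,"ax":0,"ay":0,"az":0,"jaw":-0.1},{"tx":0,"ty":0,"tz":-40,"ax":0,"ay":0,"az":0,"jaw":-0.1}]' 25 | grep -E 'pos|^force|grip'
python3 -m jog '[{"tx":40,"ty":-30,"tz":-20,"ax":0,"ay":0,"az":0,"jaw":-0.1},{"tx":40,"ty":-30,"tz":0,"ax":0,"ay":0,"az":0,"jaw":-0.1},{"tx":40,"ty":-30,"tz":0,"ax":0,"ay":0,"az":0,"jaw":-0.1},{"tx":0,"ty":0,"tz":0,"ax":0,"ay":0,"az":0,"jaw":-0.1},{"tx":0,"ty":0,"tz":0,"ax":0,"ay":0,"az":0,"jaw":-0.1}]' 25 | grep -E 'time|pos|^force|grip'
python3 - <<'E'
from h import *
s=capture("side"); u,v=map(int,proj(s,[520,120,30]))
cv2.imwrite("pics/end.png",cv2.resize(s["color"][v-60:v+60,u-75:u+75,::-1],(750,600),interpolation=cv2.INTER_CUBIC))
c=capture("top"); d=place_of("cell_center","top")+place_of("cell_center","side"); print(d)
print(proj(c,[541,248,16]),proj(s,[541,248,16]))
E
```

```text
eef_pos: [540.8, 247.6, 15.2]
force: [0.1, -0.8, -0.2]
grip_width: 0.553
grip_force: 0.0
eef_pos: [540.8, 247.6, 127.2]
force: [0.3, 0.2, -0.0]
grip_width: 0.552
grip_force: 0.0
time_s: 24.3
eef_pos: [393.3, 225.9, 146.1]
force: [1.0, 0.5, -0.6]
grip_width: 0.548
grip_force: 0.0
[{'centre': [173.6, 194.1], 'conf': 0.45}]
(np.float64(171.94234796711112), np.float64(193.29802951860978)) (np.float64(217.9061946623059), np.float64(173.48250338578677))
```

View pics/end.png

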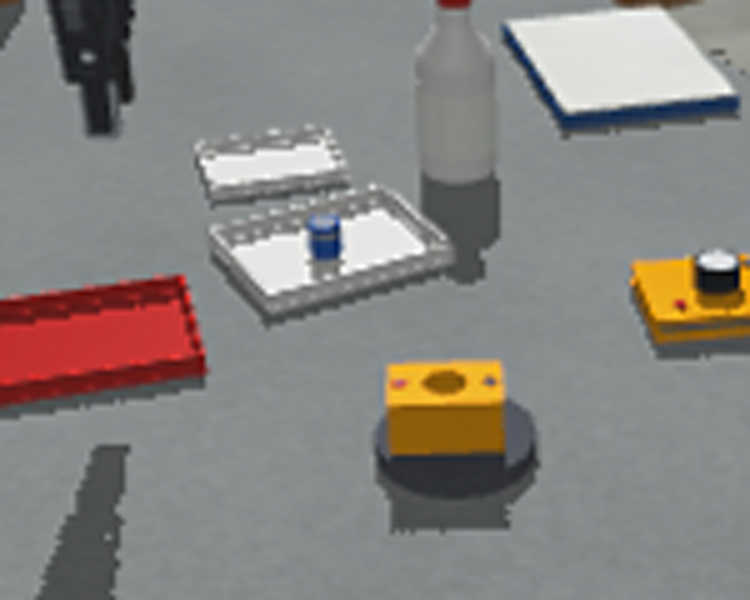

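The cell stands upright in the large white dish (crop (324,237)), the holder is flat on the disc (crop (446,410)), and the arm is clear. I'll hand it in.

```bash
python3 -c "from rig import finish_job; print(finish_job())"
```

```text
the job is handed in; nothing more can be done
None
```

The job is handed in at about 24 s of robot time: the cell stands upright in the large white dish, the holder sits flat on the ejector disc over the pin with wrist contact of about 8 N, and the bystanders were not touched; the hand-in gave no verdict back.

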